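Seat the cylinder mass and hold the tester key at its third click

TASK

Stand the steel cylinder mass in the round seat of the contact tester that fits it, fully home and upright, and let go of it. Then press the tester's sprung plunger straight down with the fingers, past the first two clicks to the third (not on down to the end stop), and finish while still holding it there, because it springs up if released. Leave the beaker, the dowel and the spirit level where they are.

Things in the scene. Friction and masses are not known exactly. Their poses are not given: they have to be found in the camera images.
- mass_center (a point): centre (half-way up) of the loose plain steel cylinder mass, 38 mm across and 40 mm tall, about 0.35 kg, standing upright on the bench; z is its axis. Its mid-height is 20 mm above its underside.
- seat_mouth (a point): centre of the mouth of the tester's round seat that fits the mass: a round pocket 42 mm across and 10 mm deep, flat floor. The point is level with the steel block's top face, 34 mm above the bench; the seated mass has its centre 10 mm and its top 30 mm above it. It is the seat farthest from the plunger, whose centre is 172 mm away along -y of this frame; z is up.
- plunger_top (a point): centre of the flat top of the plunger's brass cap, a round button 38 mm across and 9 mm thick on a 17 mm steel stem, upright in the brass collar on the grey housing. 118 mm above the bench at rest; moves straight down with the plunger. The stem has three turned grooves 11 mm apart: at each click the next one is level with the collar's rim.
- plunger (a joint): travel of the plunger downwards in m: 0 at rest (up), first click at 0.011, second at 0.022, third at 0.033, end stop at 0.042. A spring pushes it back: about 6 N at the top, rising to about 11 N at the third click and just before the hard end stop, with the clicks adding or taking off about 2 N between; let go, it comes all the way up.
- beaker: bystander: loose pale blue enamel beaker, 72 mm across and 85 mm tall, origin at the centre of its underside
- dowel: bystander: loose turned oak dowel lying on the bench, 22 mm thick and 150 mm long, along its own x; origin under its middle
- level: bystander: loose spirit level, 30 x 150 x 24 mm with a glass tube on top, long along its own y; origin at the centre of its underside
- weights_box: bystander: fixed open walnut weights box, 120 x 200 x 50 mm, origin at the centre of its underside; its raised lid stands on the +y side, up to 235 mm above the bench
- tester: the contact tester, fixed to the bench: wooden board 90 x 270 x 14 mm along its y, origin under its centre. On it a steel block (62 x 152 mm, top at 34 mm) with, from +y: the round seat for the mass, a square pocket 34 mm wide, a round one 26 mm across (both too small for the mass); at the -y end a grey housing 70 x 70 mm, top 60 mm above the bench, with the plunger.
Things that resemble listed ones, but are neither listed nor needed, are in the scene too. Of the things shaped like the part that bears mass_center, the bare steel one is meant.

How it is judged (in metres and radians):
On the way, in this order (a step that is already met when the one before it is completed fails the run):
1. the mass stands home in its round seat, upright and released, with the plunger still up (horizontal distance between mass_center and seat_mouth below 0.004 m and z of mass_center in the frame of seat_mouth below 0.013 m and angle between mass_center's own z axis and vertical below 0.08 rad and contact force between the fingers and mass below 0.2 N and value of joint plunger below 0.005 m), for 0.2 s.
2. the plunger is pressed to its third click by the fingers (value of joint plunger between 0.029 and 0.0375 m and contact force between the fingers and plunger above 3 N), for 0.3 s.
At the end, for the whole second after the job is handed in: The fingers hold the plunger down at its third click (travel 29 to 37.5 mm, pushing with more than 3 N) and the mass, not touched by the robot, stands in the round seat: within 4 mm of its centre, at most 3 mm short of fully home, and tilted less than 0.08 rad (all of step 2 and horizontal distance between mass_center and seat_mouth below 0.004 m and z of mass_center in the frame of seat_mouth below 0.013 m and angle between mass_center's own z axis and vertical below 0.08 rad and contact force between each of the arm, the fingers and mass below 0.2 N); the arm keeps its last pose, push and grip.
It fails at once if the beaker, the dowel or the spirit level is moved more than 30 mm (distance of any of beaker, dowel, level from where it was at the start of the episode above 0.03 m).
It also fails if it takes over 54 s, if anything falls off the work surface, if the arm or the gripper's body presses on something with over 40 N, if the wrist force passes 120 N, or if a joint passes its speed limit or range.

ROBOT

A 6-joint arm with a two-finger parallel gripper is mounted at the origin on the work surface. World frame = base frame: x ahead of the robot, y to its left, z up, the work surface at z = 0. Lengths are in m, angles in degrees, forces in N, time in s.
With the tool pointing down it reaches from about 0.3 to 0.75 m from the base axis. Payload 8.5 kg.
Tool frame: the origin (TCP) lies midway between the tips of the shut fingers; the grasp point (between the pads) lies 19 mm behind it (env.tcp_to_grasp is the z of the grasp point in the tool frame, in m); z points along the fingers, y is the line along which they close (so a half turn about z gives the same grasp; the last joint's range is limited). The gripper opens to 85 mm and grips with 20 to 120 N. Pads are 22 mm wide; open, the fingers measure 114 mm over their backs; the gripper's body (76 mm by 85 mm) begins 54 mm behind the grasp point. The pads swing forward as they close: fully open they stand 13 mm farther back than shut.
Start: joints at [-88.081, 21.807, 74.336, -0, 83.858, -12.336], TCP at [0.135, -0.533, 0.231] pointing down, gripper open.
Joint ranges: [-178.18, 178.18], [-50.72, 133.34], [12.68, 142.11], [-81.47, 261.47], [9.98, 163.14], [-165.26, 165.26]. Speed limits (degrees/s): [136.94, 136.94, 180, 180, 180, 180].

INTERFACE

Orientations are given as a 3x3 rotation matrix whose columns are the frame's x, y, z axes.
In Python, from rig import env, imaging, job, models gives the robot as it stands. The module is installed in compiled form; this text tells all that it offers.
- The arm moves only by the tool jog_arm, never from a script. Its argument "plan" is text: rows parted by semicolons, each of 7 numbers parted by spaces: the turn, a rotation vector about the tool's x, y, z in degrees, then the shift along the tool's x, y, z in cm, then the closure in counts, from 0 (fully open) to 255 (shut). In form: rx ry rz x y z claw; .... A call has 1 to 10 rows; each row shifts and turns the commanded pose from where the row before left it, along the tool's axes as they then stand; what a row does not reach is not made up. A row lasts 1/12 s, in which the tool goes at most 41.7 mm and 7.16 degrees, less where a joint would pass 70% of its speed; a pose out of reach is approached as far as the arm can. A call with a gripper value outside its range is refused whole. The fingers move at their own pace and stop on an object; "grip_force" is the grip in N (left out, the last holds). Time passes only in rows, so rows that do not move let the fingers close. It gives the time, the measured TCP pose, the force, the opening and the grip force at its end, in the units of the state.
- env.observe(): the state, without advancing time (a new reading comes with each control period).
- imaging.get_image(name): name is "side" or "top"; returns a dict with "pixels" (420x560x3 uint8, red, green, blue), "depth" (420x560 float32, m along the optical axis (not along the pixel's ray), 0 where there is no reading), "fov_y" (degrees; the focal length in pixels is half the picture's height over the tangent of half this angle, whatever the lens; pixels are square), "cx", "cy" (the principal point, pixels), "world_from_camera" (4x4, takes a point from camera to world coordinates). Camera axes: x right, y down, z forward; pixel columns grow to the right and rows downward; lengths in m; the calibration is good to about 2 mm. A picture is of the moment at which its call begins.
- job.close_job(): hands the job in; it is judged then, once.
Trained networks look in the newest picture that a camera, given by its name, has taken for a name from the list of things; names that differ only in an ending like _2 or _b are one class to them, and where a whole thing is asked for, a point or a joint stands for the part that bears it (a point fixed in the world has none). Each returns a list of dicts, best first, with "confidence" (0 to 1); they miss things now and then, are a little off and sometimes report something else, mostly with a low value. They report only what shows in the picture. A call takes as long as a camera call. They do not tell look-alikes from the thing itself.
- models.outline_of(camera, query): "region" (420x560 bool, what is visible of it) and "bbox" ([centre column, centre row, width, height] in pixels, round what is visible of it).
- models.tip_of(camera, query): "at" ([column, row] in pixels: a listed point, or the origin of a listed thing).
The state is a dict: "time_s": time; "q": joint angles; "qvel": joint speeds; "joint_efforts": joint torques, N m; "position": TCP position; "tool_rot": TCP orientation; "ft_force": force on the tool from outside, world axes, zero at the start; "wrist_torque": the same for the moment, N m; "grip_width": finger opening in m; "gripper_force": force on a finger pad.
Only numpy, scipy, OpenCV 4.12 (cv2) and the standard library are available. Lean on these libraries where they do the work, as an engineer would, in place of code of your own. Each camera call takes 0.05 s, during which the arm holds its last target. There are 200 camera calls.

## Working session

There is one attempt and no reset: what is moved stays moved. The work goes in short steps, Python scripts to look and compute and a tool call to move; the robot and the scene stay as the last step left them, time stands still between calls to the robot, and variables do not carry over. Pictures are saved under pics/ and viewed, at most 10 in all, crops included, and the job is handed in when it is done.

Besides the shell and the picture viewer there is one more tool, called after "Emit:" as a command line: name --argument value ..., lists and objects as JSON in quotes. jog_arm: Moves the arm, as the interface text tells. Its arguments: {"type":"object","properties":{"plan":{"type":"string"},"grip_force":{"type":"number"}},"required":["plan"]}

```bash
mkdir -p pics
cat > h.py <<'E'
from rig import env, imaging, job, models
import numpy as np, cv2
def world(im, u, v, d=None):
    f=210/np.tan(np.radians(im["fov_y"]/2)); d=im["depth"][int(round(v)),int(round(u))] if d is None else d
    return (im["world_from_camera"]@np.array([(u-im["cx"])*d/f,(v-im["cy"])*d/f,d,1]))[:3]
def atz(im,u,v,z):
    o=im["world_from_camera"][:3,3]; r=world(im,u,v,1.)-o
    return o+r*(z-o[2])/r[2]
def cloud(im):
    f=210/np.tan(np.radians(im["fov_y"]/2)); d=im["depth"]; v,u=np.mgrid[:420,:560]
    p=np.stack([(u-im["cx"])*d/f,(v-im["cy"])*d/f,d,np.ones_like(d)],-1)
    return (p@im["world_from_camera"].T)[...,:3]
def save(im,n): cv2.imwrite("pics/"+n,im["pixels"][...,::-1])
E
python3 - <<'E'
from h import *
np.set_printoptions(precision=4,suppress=True)
for c in("top","side"):
    im=imaging.get_image(c); save(im,c+"1.png"); print(c,im["fov_y"],im["cx"],im["cy"],im["world_from_camera"])
    P=cloud(im)
    for q in("mass_center","seat_mouth","plunger_top"):
        for r in models.tip_of(c,q)[:4]: print(q,r["confidence"],r["at"],world(im,*np.clip(r["at"],0,[559,419])))
    for q in("mass_center","beaker","dowel","level","weights_box","tester"):
        for r in models.outline_of(c,q)[:4]:
            m=r["region"]&(im["depth"]>0); print(q,round(r["confidence"],2),r["bbox"],np.median(P[m],0),P[m].max(0),im["pixels"][m].mean(0))
s=env.observe(); print(s)
E
```

```text
top 52.244705815450516 279.60531618528825 212.97319324693495 [[-0.022  -0.984   0.177   0.37  ]
 [-0.9997  0.0237  0.007  -0.0129]
 [-0.0111 -0.1768 -0.9842  1.1234]
 [ 0.      0.      0.      1.    ]]
mass_center 0.71 [171.7, 281.5] [0.3967 0.2676 0.0455]
mass_center 0.7 [222.2, 252.0] [0.4677 0.1422 0.0416]
mass_center 0.59 [165.1, 252.8] [0.4691 0.2872 0.0406]
mass_center 0.56 [199.9, 217.0] [0.5588 0.1996 0.0421]
seat_mouth 0.6 [299.6, 252.6] [ 0.4632 -0.054   0.0243]
plunger_top 0.5 [368.3, 218.2] [ 0.5329 -0.2158  0.1192]
mass_center 0.76 [175.0, 281.5, 23.2, 18.7] [0.3981 0.2612 0.0404] [0.4167 0.2834 0.0465] [231.7424 202.0917 105.2838]
mass_center 0.58 [163.9, 251.4, 17.6, 14.5] [0.4765 0.2953 0.0406] [0.4967 0.3156 0.048 ] [239.4231 208.9808 108.1875]
mass_center 0.58 [224.3, 250.0, 16.4, 14.3] [0.4777 0.1326 0.0413] [0.4958 0.1509 0.0465] [247.5464 218.612  107.0437]
mass_center 0.55 [199.0, 217.3, 16.4, 17.2] [0.5616 0.202  0.0403] [0.5903 0.2309 0.0464] [224.1822 188.1314  93.    ]
beaker 0.69 [455.0, 195.6, 38.0, 29.7] [ 0.5952 -0.4582  0.0496] [ 0.6482 -0.4095  0.0907]
[... 1899 characters left out ...]
 54.4328]
tester 0.93 [319.2, 200.2, 59.7, 93.5] [ 0.4942 -0.1173  0.0306] [0.5891 0.0103 0.1221] [165.8038 151.0689 146.9823]
{'time_s': 1.0, 'q': array([-88.0805,  21.8069,  74.3366,   0.0009,  83.8563, -12.3373]), 'qvel': array([-0.0019, -0.1007, -0.0148,  0.0574, -0.0793,  0.0461]), 'joint_efforts': array([  0.0025, -44.8331, -23.1458,  -0.    ,   0.0006,   0.    ]), 'position': array([ 0.1354, -0.533 ,  0.2313]), 'tool_rot': array([[ 0.9692,  0.2463,  0.    ],
       [ 0.2463, -0.9692, -0.    ],
       [ 0.    ,  0.    , -1.    ]]), 'ft_force': array([ 0.1191,  0.3539, -0.2043]), 'wrist_torque': array([ 0.0345,  0.0565, -0.0053]), 'gripper_force': 0.0, 'grip_width': 0.08538734907857988}
```

View pics/top1.png

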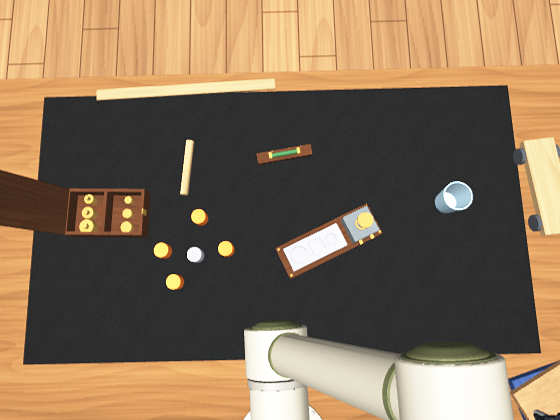

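View pics/side1.png

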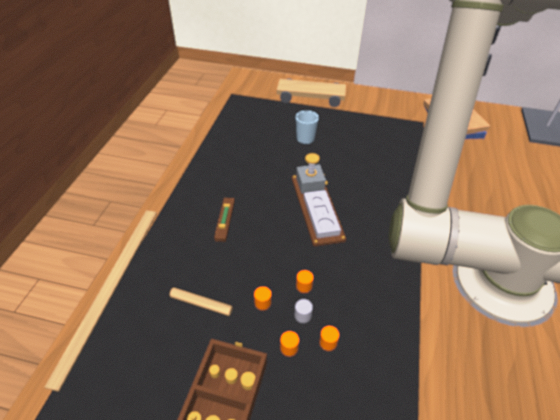

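The top view shows the bare steel mass at about (195,255), with four brass look-alikes around it. The tester runs from (290,262) to (372,220), and its plunger cap is at (365,219). The side view agrees, with the mass at (303,311) and the cap at (312,158).

Run:
```python
from h import *
np.set_printoptions(precision=4,suppress=True)
big=[]
for c in("top","side"):
    im=imaging.get_image(c); P=cloud(im); px=im["pixels"].astype(int); print(c)
    sat=px.max(2)-px.min(2)
    m=(P[...,2]>.03)&(P[...,2]<.05)&(P[...,0]>.35)&(P[...,0]<.62)&(P[...,1]>.1)&(P[...,1]<.33)
    n,l,st,ce=cv2.connectedComponentsWithStats(m.astype(np.uint8))
    for i in range(1,n):
        if st[i,4]<30: continue
        k=l==i; e=cv2.minEnclosingCircle(np.float32(P[k][:,:2])); print("blob",ce[i],st[i,4],"circ",e,"med",np.median(P[k],0),"sat",np.median(sat[k]))
    m=(P[...,2]>.105)&(P[...,2]<.135)&(P[...,0]>.4)&(P[...,0]<.65)&(P[...,1]>-.3)&(P[...,1]<-.1)
    print("cap",m.sum(),cv2.minEnclosingCircle(np.float32(P[m][:,:2])),np.median(P[m],0))
    # cap by colour
    # steel block top
    m=(P[...,2]>.027)&(P[...,2]<.043)&(P[...,0]>.38)&(P[...,0]<.62)&(P[...,1]>-.25)&(P[...,1]<.03)&(px.min(2)>110)
    r=cv2.minAreaRect(np.float32(P[m][:,:2])); print("block",m.sum(),r)
    u,v=(330,240) if c=="top" else (318,200)
    cr=im["pixels"][v-50:v+50,u-60:u+60,::-1]; big.append(cv2.resize(cr,None,fx=5.5,fy=5.5,interpolation=cv2.INTER_CUBIC)[:, :])
cv2.imwrite("pics/t2.png",big[0]); cv2.imwrite("pics/s2.png",big[1])
```

```text
top
blob [198.2614 215.7841] 176 circ ((0.5632140636444092, 0.20505574345588684), 0.019238293170928955) med [0.5619 0.2041 0.0416] sat 135.0
blob [225.0615 247.8715] 179 circ ((0.4785245656967163, 0.1354551464319229), 0.018841452896595) med [0.4778 0.135  0.0415] sat 136.0
blob [161.1223 249.1649] 188 circ ((0.4791368842124939, 0.29858648777008057), 0.01918346807360649) med [0.4789 0.2975 0.0411] sat 124.0
blob [194.0598 253.6957] 184 circ ((0.46580642461776733, 0.21435703337192535), 0.019227316603064537) med [0.4646 0.2137 0.0412] sat 3.0
blob [173.1905 280.9471] 189 circ ((0.39877137541770935, 0.26603955030441284), 0.019179867580533028) med [0.398  0.2651 0.0414] sat 124.0
cap 200 ((0.5307316184043884, -0.20721612870693207), 0.018821146339178085) [ 0.5309 -0.2071  0.1191]
block 1130 ((0.49019262194633484, -0.12574253976345062), (0.0726003497838974, 0.2261316031217575), 20.401948928833008)
side
blob [304.6615 277.2564] 195 circ ((0.4773818552494049, 0.13574327528476715), 0.019665488973259926) med [0.4778 0.1386 0.0394] sat 237.0
blob [262.436  294.4455] 211 circ ((0.5627002120018005, 0.20532898604869843), 0.0199308842420578) med [0.5614 0.2078 0.0394] sat 237.0
blob [303.5526 306.9956] 228 circ ((0.4641042947769165, 0.2142430990934372), 0.019751785323023796) med [0.4643 0.2171 0.0394] sat 11.0
blob [329.5814 334.4767] 258 circ ((0.3973887264728546, 0.26614245772361755), 0.01961504854261875) med [0.3972 0.2681 0.0396] sat 237.0
blob [289.4719 339.9401] 267 circ ((0.47727563977241516, 0.29946085810661316), 0.019319845363497734) med [0.4774 0.3012 0.0394] sat 237.0
cap 116 ((0.5286155343055725, -0.20845167338848114), 0.02101079560816288) [ 0.5295 -0.2029  0.1167]
block 715 ((0.47708719968795776, -0.09352895617485046), (0.06403468549251556, 0.15683118999004364), 24.507532119750977)
```

View pics/t2.png

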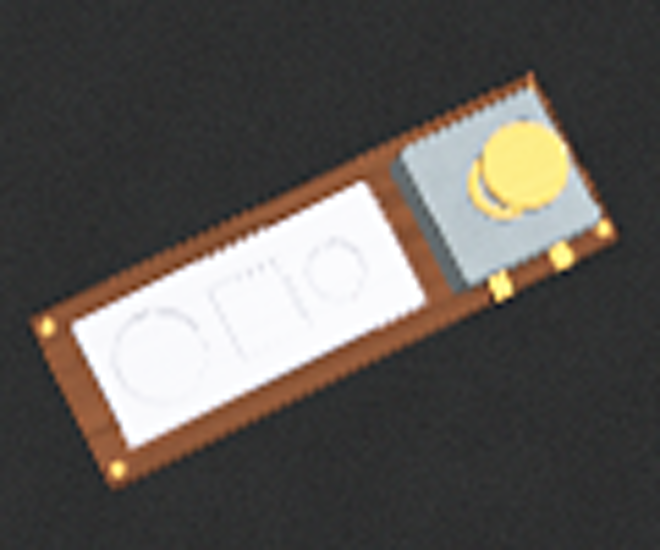

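Mass at about (0.465, 0.214), top face at 0.040, diameter 38 mm, so the sizes agree. The cap is at about (0.530, -0.207, 0.118). I'll turn the closing line to about 30° so the fingers pass between the brass ones.

Emit:
jog_arm --plan "0 0 -7 0 0 0 0;0 0 -7 0 0 0 0;0 0 -7 0 0 0 0;0 0 -7 0 0 0 0;0 0 -7 0 0 0 0;0 0 -7 0 0 0 0;0 0 -7 0 0 0 0;0 0 -7 0 0 0 0;0 0 -7 0 0 0 0;0 0 -7 0 0 0 0"

```text
time_s: 1.93
position: [0.1354, -0.533, 0.2313]
tool_rot: [[0.094, 0.996, 0.0], [0.996, -0.094, 0.0], [0.0, -0.0, -1.0]]
ft_force: [0.1, -0.7, 0.1]
grip_width: 0.0852
gripper_force: 0.0
```

Emit:
jog_arm --plan "0 0 -7 0 0 0 0;0 0 -7 0 0 0 0;0 0 -7 0 0 0 0;0 0 -7 0 0 0 0;0 0 -7 0 0 0 0;0 0 0 1.4 3.9 0 0;0 0 0 1.4 3.9 0 0;0 0 0 1.4 3.9 0 0;0 0 0 1.4 3.9 0 0;0 0 0 1.4 3.9 0 0"

```text
time_s: 2.77
position: [0.2722, -0.3751, 0.2314]
tool_rot: [[-0.488, 0.873, 0.0], [0.873, 0.488, -0.0], [-0.0, 0.0, -1.0]]
ft_force: [1.3, -1.2, 0.6]
grip_width: 0.0857
gripper_force: 0.0
```

Emit:
jog_arm --plan "0 0 0 1.4 3.9 0 0;0 0 0 1.4 3.9 0 0;0 0 0 1.4 3.9 0 0;0 0 0 1.4 3.9 0 0;0 0 0 3.0 2.5 0 0;0 0 0 3.0 2.5 0 0;0 0 0 3.0 2.5 0 0;0 0 0 3.0 2.5 0 0;0 0 0 3.0 2.5 0 0;0 0 0 3.0 2.5 0 0"

```text
time_s: 3.6
position: [0.4229, -0.0193, 0.2316]
tool_rot: [[-0.488, 0.873, 0.001], [0.873, 0.488, -0.0], [-0.001, 0.0, -1.0]]
ft_force: [0.6, -0.7, -0.1]
grip_width: 0.0856
gripper_force: 0.0
```

Emit:
jog_arm --plan "0 0 0 3.0 2.5 0 0;0 0 0 3.0 2.5 0 0;0 0 0 3.0 2.5 0 0;0 0 0 3.0 2.5 0 0;0 0 0 2.5 2.0 0 0;0 0 0 2.0 1.5 1.0 0;0 0 0 0 0 3.5 0;0 0 0 0 0 3.5 0;0 0 0 0 0 0 0;0 0 0 0 0 0 0"

```text
time_s: 4.43
position: [0.4598, 0.1886, 0.1511]
tool_rot: [[-0.489, 0.872, -0.003], [0.872, 0.489, -0.0], [0.001, -0.003, -1.0]]
ft_force: [0.3, -0.2, 0.9]
grip_width: 0.0853
gripper_force: 0.0
```

```bash
cat >> h.py <<'E'
def delta(x,y,z):
    s=env.observe(); d=s["tool_rot"].T@(np.array([x,y,z])-s["position"]); print("t",round(s["time_s"],2),"pos",s["position"].round(4),"tool delta cm",(d*100).round(2)); return d
E
python3 - <<'E'
from h import *
delta(.4652,.2143,.012)
im=imaging.get_image("side"); u,v=304,300
cv2.imwrite("pics/s3.png",cv2.resize(im["pixels"][v-75:v+75,u-100:u+100,::-1],None,fx=4,fy=4,interpolation=cv2.INTER_CUBIC))
E
```

```text
t 4.43 pos [0.4598 0.1886 0.1511] tool delta cm [ 1.96  1.77 13.91]
```

View pics/s3.png

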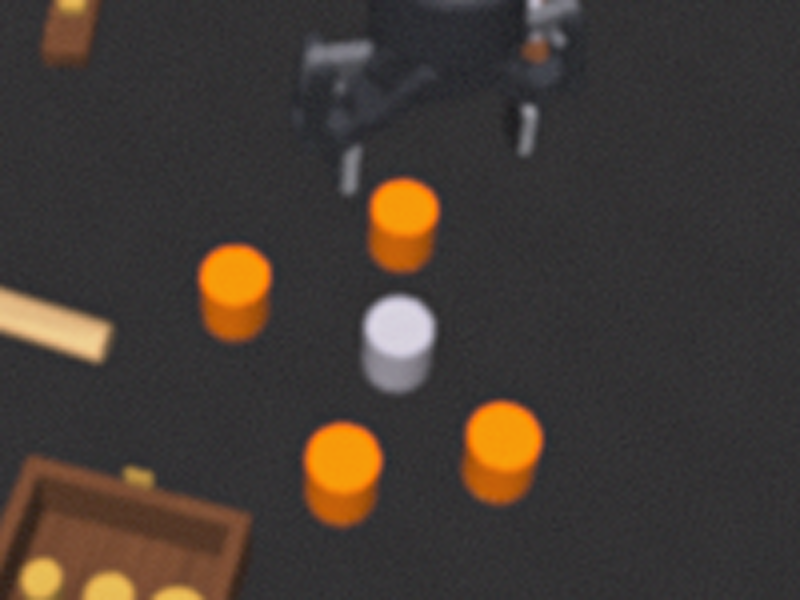

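The steel mass is at crop (398,340), clear of the brass ones. The open fingers at (350,170) and (527,130) are above and behind it, and the closing line runs left to right.

Emit:
jog_arm --plan "0 0 0 2.0 1.8 1.0 0;0 0 0 0 0 3 0;0 0 0 0 0 2.5 0;0 0 0 0 0 0 0;0 0 0 0 0 0 0"

```text
time_s: 4.9
position: [0.4669, 0.2148, 0.0879]
tool_rot: [[-0.488, 0.873, 0.001], [0.873, 0.488, 0.0], [-0.0, 0.001, -1.0]]
ft_force: [0.6, 0.1, 0.8]
grip_width: 0.0854
gripper_force: 0.0
```

Run:
```python
from h import *
delta(.4652,.2143,.012)
```

```text
t 4.9 pos [0.4669 0.2148 0.0879] tool delta cm [ 0.04 -0.18  7.59]
```

Emit:
jog_arm --plan "0 0 0 0 -0.15 1.5 0;0 0 0 0 0 2 0;0 0 0 0 0 2 0;0 0 0 0 0 1.4 0;0 0 0 0 0 0.7 0;0 0 0 0 0 0 0;0 0 0 0 0 0 0;0 0 0 0 0 0 120;0 0 0 0 0 0 255;0 0 0 0 0 0 255" --grip_force 40

```text
time_s: 5.73
position: [0.4652, 0.2143, 0.0112]
tool_rot: [[-0.489, 0.872, 0.002], [0.872, 0.489, 0.0], [-0.0, 0.002, -1.0]]
ft_force: [0.3, 0.5, -0.1]
grip_width: 0.0512
gripper_force: 0.0
```

Emit:
jog_arm --plan "0 0 0 0 0 0 255;0 0 0 0 0 0 255;0 0 0 0 0 0 255;0 0 0 0 0 0 255;0 0 0 0 0 0 255;0 0 0 0 0 0 255"

```text
time_s: 6.23
position: [0.4648, 0.2142, 0.011]
tool_rot: [[-0.489, 0.872, 0.001], [0.872, 0.489, 0.0], [-0.0, 0.0, -1.0]]
ft_force: [-1.9, -0.4, 6.5]
grip_width: 0.0371
gripper_force: 39.5
```

Emit:
jog_arm --plan "0 0 0 0 0 -1 255;0 0 0 0 0 -2 255;0 0 0 0 0 -3 255;0 0 0 0 0 -3 255;0 0 0 0 0 -2 255;0 0 0 -2.5 -1.5 0 255;0 0 0 -3 -1.8 0 255;0 0 0 -3 -1.8 0 255;0 0 0 -3 -1.8 0 255;0 0 0 -3 -1.8 0 255"

```text
time_s: 7.07
position: [0.459, 0.0438, 0.1207]
tool_rot: [[-0.489, 0.872, -0.0], [0.872, 0.489, 0.0], [0.0, -0.0, -1.0]]
ft_force: [0.4, -0.1, -3.9]
grip_width: 0.0367
gripper_force: 41.4
```

Emit:
jog_arm --plan "0 0 0 -3 -1.8 0 255;0 0 0 -2 -1.2 0 255;0 0 0 -1 -0.6 0 255;0 0 0 0 0 0 255;0 0 0 0 0 0 255;0 0 0 0 0 0 255"

```text
time_s: 7.57
position: [0.4573, -0.024, 0.1204]
tool_rot: [[-0.489, 0.872, -0.0], [0.872, 0.489, 0.0], [0.001, -0.0, -1.0]]
ft_force: [-0.1, 1.4, -4.2]
grip_width: 0.0369
gripper_force: 41.3
```

Run:
```python
from h import *
np.set_printoptions(precision=4,suppress=True)
delta(.459,-.051,.08); s=env.observe(); print(s["grip_width"],s["gripper_force"])
for c in("side","top"):
    im=imaging.get_image(c); save(im,c+"4.png"); px=im["pixels"].astype(int)
    if c=="top": u,v=325,240
    else: u,v=318,200
    cv2.imwrite(f"pics/{c}4c.png",cv2.resize(im["pixels"][v-60:v+60,u-75:u+75,::-1],None,fx=5,fy=5,interpolation=cv2.INTER_CUBIC))
    for q in("seat_mouth","plunger_top","mass_center"):
        for r in models.tip_of(c,q)[:2]:
            z=.118 if q[0]=="p" else .034
            print(c,q,r["confidence"],r["at"],atz(im,*r["at"],z))
```

```text
t 7.57 pos [ 0.4573 -0.024   0.1204] tool delta cm [-2.44 -1.17  4.04]
0.03687825702961772 41.27285957336426
side seat_mouth 0.67 [329.3, 222.6] [ 0.4486 -0.0529  0.034 ]
side plunger_top 0.61 [313.2, 153.3] [ 0.5301 -0.2242  0.118 ]
side mass_center 0.89 [262.8, 297.5] [0.5596 0.2121 0.034 ]
side mass_center 0.78 [326.9, 337.3] [0.4017 0.2733 0.034 ]
top seat_mouth 0.67 [301.1, 253.1] [ 0.461  -0.0574  0.034 ]
top plunger_top 0.68 [367.9, 219.2] [ 0.5307 -0.2149  0.118 ]
top mass_center 0.73 [173.1, 280.8] [0.3987 0.2671 0.034 ]
top mass_center 0.67 [224.9, 249.8] [0.4739 0.1364 0.034 ]
```

View pics/side4c.png

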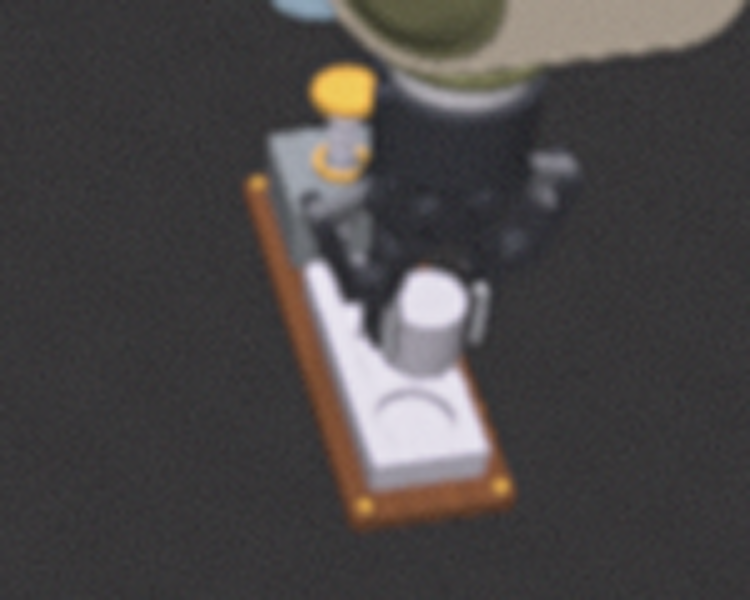

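The mass is held upright at crop (430,320), and the seat is clearly visible at (415,420). Next I'll fit the block outline and seat edge in the unobstructed first pictures.

Run:
```python
from h import *
np.set_printoptions(precision=4,suppress=True)
caps={"top":np.array([.5307,-.2072]),"side":np.array([.5286,-.2085])}
for c in("top","side"):
    im=imaging.get_image(c); I=cv2.imread(f"pics/{c}1.png").astype(int)
    w=np.zeros(I.shape[:2],bool)
    u0,u1,v0,v1=(275,350,215,285) if c=="top" else (290,350,180,250)
    w[v0:v1,u0:u1]=((I.min(2)>(195 if c=="top" else 185))&(I.max(2)-I.min(2)<30))[v0:v1,u0:u1]
    n,l,st,ce=cv2.connectedComponentsWithStats(w.astype(np.uint8)); k=1+st[1:,4].argmax(); m=l==k
    m=cv2.morphologyEx(m.astype(np.uint8),cv2.MORPH_CLOSE,np.ones((9,9)))
    ys,xs=np.nonzero(m); X=np.array([atz(im,a,b,.034)[:2] for a,b in zip(xs,ys)])
    r=cv2.minAreaRect(np.float32(X)); mom=X.mean(0); ev,V=np.linalg.eigh(np.cov(X.T)); d=V[:,1]*np.sign(V[1,1])
    print(c,"rect",r,"mean",mom,"dims",np.sqrt(12*ev),"dir",d)
    p=caps[c]; n_=np.array([-d[1],d[0]]); print("axis offset of cap",n_@(p-mom),"seat via cap",p+.172*d,"seat on axis",mom+d*(d@(p-mom)+.172))
    # seat by template: rendered darkness along ring, in world plane
    g=cv2.GaussianBlur(I.mean(2).astype(np.float32),(0,0),.6); W=np.linalg.inv(im["world_from_camera"]); f=210/np.tan(np.radians(im["fov_y"]/2))
    def samp(P):
        q=P@W[:3,:3].T+W[:3,3]; return cv2.remap(g,np.float32(q[:,0]/q[:,2]*f+im["cx"])[None],np.float32(q[:,1]/q[:,2]*f+im["cy"])[None],1)[0]
    t=np.linspace(0,2*np.pi,72); best=[]
    s0=mom+d*(d@(p-mom)+.172)
    for dx in np.arange(-.012,.0121,.001):
        for dy in np.arange(-.012,.0121,.001):
            ring=lambda R:samp(np.c_[s0[0]+dx+R*np.cos(t),s0[1]+dy+R*np.sin(t),0*t+.034]).mean()
            best.append((ring(.021)-.5*ring(.0165)-.5*ring(.0255),s0[0]+dx,s0[1]+dy))
    print("ring",np.array(sorted(best)[:5]))
```

```text
top rect ((0.4773484468460083, -0.09250838309526443), (0.062335848808288574, 0.1525125503540039), 25.037193298339844) mean [ 0.4768 -0.0923] dims [0.0629 0.1524] dir [-0.421   0.9071]
axis offset of cap -0.0005616149860879935 seat via cap [ 0.4583 -0.0512] seat on axis [ 0.4578 -0.0514]
ring [[-5.8916  0.4498 -0.0394]
 [-5.8909  0.4468 -0.0634]
 [-5.847   0.4488 -0.0394]
 [-5.7375  0.4458 -0.0624]
 [-5.7188  0.4458 -0.0614]]
side rect ((0.47700563073158264, -0.09148946404457092), (0.06081207096576691, 0.1526053547859192), 25.100156784057617) mean [ 0.4758 -0.0884] dims [0.0608 0.1522] dir [-0.4227  0.9063]
axis offset of cap 0.002885293112372605 seat via cap [ 0.4559 -0.0526] seat on axis [ 0.4585 -0.0514]
ring [[-6.6429  0.4575 -0.0464]
 [-6.4706  0.4585 -0.0464]
 [-6.3017  0.4575 -0.0454]
 [-6.1152  0.4585 -0.0454]
 [-6.0605  0.4575 -0.0474]]
```

Both cameras give the block as 62 x 152 mm and put the seat at about (0.458, -0.0513).

Emit:
jog_arm --plan "0 0 0 -1.5 -0.7 1 255;0 0 0 -0.9 -0.5 2 255;0 0 0 0 0 2 255;0 0 0 0 0 1 255;0 0 0 0 0 0 255;0 0 0 0 0 0 255;0 0 0 0 0 0 255"

```text
time_s: 8.65
position: [0.4594, -0.0517, 0.061]
tool_rot: [[-0.489, 0.872, 0.001], [0.872, 0.489, -0.0], [-0.001, 0.001, -1.0]]
ft_force: [0.6, -0.1, -3.5]
grip_width: 0.0369
gripper_force: 41.1
```

Run:
```python
from h import *
np.set_printoptions(precision=4,suppress=True)
delta(.458,-.0513,.036)
for c in("top","side"):
    im=imaging.get_image(c); P=cloud(im); px=im["pixels"].astype(int)
    m=(np.abs(P[...,2]-.0885)<.006)&(np.abs(P[...,0]-.458)<.03)&(np.abs(P[...,1]+.051)<.03)&(px.min(2)>150)
    print(c,m.sum(),cv2.minEnclosingCircle(np.float32(P[m][:,:2])) if m.sum() else "",P[m].mean(0) if m.sum() else "")
    u,v=(325,240) if c=="top" else (328,215)
    cv2.imwrite(f"pics/{c}5c.png",cv2.resize(im["pixels"][v-50:v+50,u-65:u+65,::-1],None,fx=6,fy=6,interpolation=cv2.INTER_CUBIC))
```

```text
t 8.65 pos [ 0.4594 -0.0517  0.061 ] tool delta cm [ 0.1  -0.11  2.5 ]
top 0  
side 116 ((0.459657222032547, -0.051202692091464996), 0.02006067894399166) [ 0.4574 -0.0491  0.0893]
```

View pics/side5c.png

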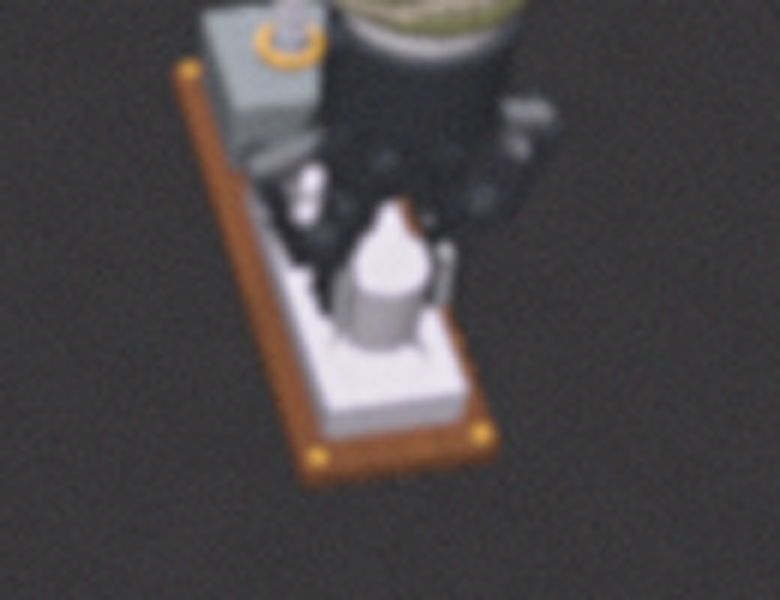

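The mass, at crop (390,290), hangs over the seat with its axis on the TCP. I'll trim 1 mm and lower it slowly.

Emit:
jog_arm --plan "0 0 0 0.1 -0.1 0 255;0 0 0 0 0 0.8 255;0 0 0 0 0 0.5 255;0 0 0 0 0 0.3 255;0 0 0 0 0 0.2 255;0 0 0 0 0 0.2 255;0 0 0 0 0 0 255;0 0 0 0 0 0 255"

```text
time_s: 9.42
position: [0.4575, -0.0512, 0.0403]
tool_rot: [[-0.489, 0.872, -0.0], [0.872, 0.489, 0.0], [0.0, -0.0, -1.0]]
ft_force: [0.3, 0.5, -3.5]
grip_width: 0.0366
gripper_force: 41.2
```

It has entered the pocket with no contact force.

Emit:
jog_arm --plan "0 0 0 0 0 0.2 255;0 0 0 0 0 0.15 255;0 0 0 0 0 0.1 255;0 0 0 0 0 0.05 255;0 0 0 0 0 0 255;0 0 0 0 0 0 255"

```text
time_s: 9.92
position: [0.4576, -0.0512, 0.0353]
tool_rot: [[-0.489, 0.872, 0.0], [0.872, 0.489, -0.0], [-0.0, 0.0, -1.0]]
ft_force: [-0.2, 0.2, -3.2]
grip_width: 0.0369
gripper_force: 41.2
```

Emit:
jog_arm --plan "0 0 0 0 0 0.05 255;0 0 0 0 0 0 255;0 0 0 0 0 0 200;0 0 0 0 0 0 100;0 0 0 0 0 0 0;0 0 0 0 0 0 0;0 0 0 0 0 0 0;0 0 0 0 0 0 0;0 0 0 0 0 0 0;0 0 0 0 0 0 0"

```text
time_s: 10.75
position: [0.4576, -0.0512, 0.0348]
tool_rot: [[-0.489, 0.872, 0.0], [0.872, 0.489, -0.0], [-0.0, 0.0, -1.0]]
ft_force: [0.6, -0.0, 0.1]
grip_width: 0.0853
gripper_force: 0.0
```

Emit:
jog_arm --plan "0 0 0 0 0 -1 0;0 0 0 0 0 -2 0;0 0 0 0 0 -3 0;0 0 0 0 0 -4 0;0 0 0 0 0 -4 0;0 0 0 0 0 -3 0;0 0 0 0 0 0 255;0 0 0 0 0 0 255;0 0 0 0 0 0 255;0 0 0 0 0 0 255"

```text
time_s: 11.58
position: [0.4569, -0.051, 0.2035]
tool_rot: [[-0.489, 0.872, -0.003], [0.873, 0.489, 0.001], [0.002, -0.002, -1.0]]
ft_force: [-0.1, 0.5, 0.0]
grip_width: 0.0388
gripper_force: 0.0
```

Run:
```python
from h import *
np.set_printoptions(precision=4,suppress=True)
delta(.5305,-.2075,.14)
for c in("side","top"):
    im=imaging.get_image(c); P=cloud(im); px=im["pixels"].astype(int)
    m=(P[...,2]>.05)&(P[...,2]<.075)&(np.abs(P[...,0]-.458)<.03)&(np.abs(P[...,1]+.051)<.03)&(px.min(2)>140)
    print(c,m.sum(),cv2.minEnclosingCircle(np.float32(P[m][:,:2])) if m.sum() else "",P[m].mean(0) if m.sum() else "")
    u,v=(328,215)
    if c=="side": cv2.imwrite(f"pics/{c}6c.png",cv2.resize(im["pixels"][v-70:v+50,u-75:u+75,::-1],None,fx=5,fy=5,interpolation=cv2.INTER_CUBIC))
```

```text
t 11.58 pos [ 0.4569 -0.051   0.2035] tool delta cm [-17.27  -1.22   6.31]
side 161 ((0.4591198265552521, -0.05082924664020538), 0.021344641223549843) [ 0.4576 -0.0467  0.0617]
top 0
```

View pics/side6c.png

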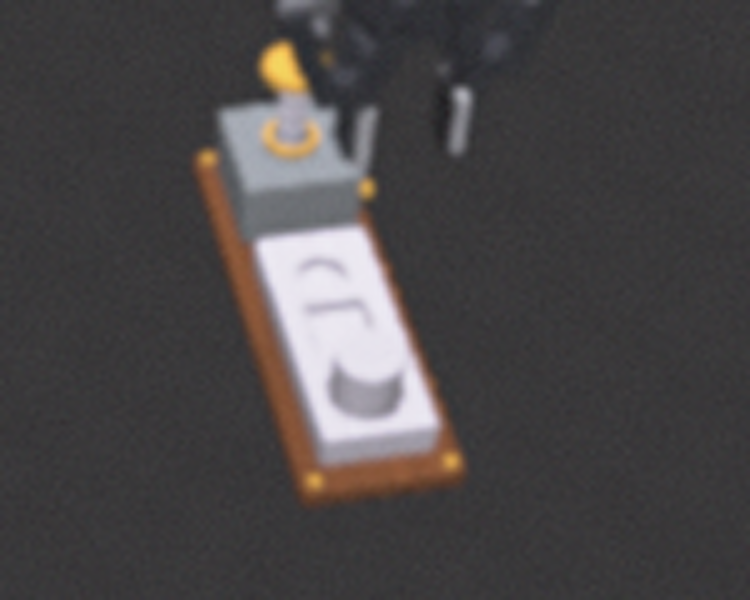

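The mass stands home in its seat at crop (367,375), top about 0.064, released and upright. The plunger is still up. Next I'll move over the cap with the fingers shut.

Emit:
jog_arm --plan "0 0 0 -3.5 -0.2 0 255;0 0 0 -3.7 -0.3 0 255;0 0 0 -3.7 -0.3 0 255;0 0 0 -3.4 -0.2 0 255;0 0 0 -2 -0.2 1 255;0 0 0 -1 0 2 255;0 0 0 0 0 2 255;0 0 0 0 0 1 255;0 0 0 0 0 0 255;0 0 0 0 0 0 255"

```text
time_s: 12.52
position: [0.5315, -0.2077, 0.1447]
tool_rot: [[-0.489, 0.872, -0.001], [0.872, 0.489, 0.001], [0.001, -0.0, -1.0]]
ft_force: [-0.1, -0.3, -0.5]
grip_width: -0.0001
gripper_force: 0.0
```

Run:
```python
from h import *
delta(.5303,-.2075,.118); s=env.observe(); print(s["grip_width"],s["ft_force"])
```

```text
t 12.52 pos [ 0.5315 -0.2077  0.1447] tool delta cm [ 0.07 -0.1   2.67]
-0.0001243339089246855 [-0.12565026 -0.25492034 -0.50488042]
```

Emit:
jog_arm --plan "0 0 0 0 -0.1 1.2 255;0 0 0 0 0 1 255;0 0 0 0 0 0.4 255;0 0 0 0 0 0.3 255;0 0 0 0 0 0.3 255;0 0 0 0 0 0 255;0 0 0 0 0 0 255"

```text
time_s: 13.1
position: [0.5307, -0.2081, 0.1139]
tool_rot: [[-0.489, 0.872, 0.0], [0.872, 0.489, -0.0], [-0.0, 0.0, -1.0]]
ft_force: [-2.7, 2.5, 6.8]
grip_width: 0.0003
gripper_force: 3.6
```

Emit:
jog_arm --plan "0 0 0 0 0 0.3 255;0 0 0 0 0 0.3 255;0 0 0 0 0 0.3 255;0 0 0 0 0 0.3 255;0 0 0 0 0 0.3 255;0 0 0 0 0 0.3 255;0 0 0 0 0 0.3 255;0 0 0 0 0 0.3 255;0 0 0 0 0 0 255;0 0 0 0 0 0 255"

```text
time_s: 13.93
position: [0.5308, -0.2082, 0.0902]
tool_rot: [[-0.489, 0.872, 0.001], [0.872, 0.489, -0.0], [-0.0, 0.0, -1.0]]
ft_force: [-3.7, 2.4, 9.7]
grip_width: -0.0002
gripper_force: 4.8
```

Emit:
jog_arm --plan "0 0 0 0 0 0.2 255;0 0 0 0 0 0.2 255;0 0 0 0 0 0.1 255;0 0 0 0 0 0 255;0 0 0 0 0 0 255;0 0 0 0 0 0 255;0 0 0 0 0 0 255"

```text
time_s: 14.52
position: [0.5308, -0.2082, 0.0854]
tool_rot: [[-0.489, 0.872, 0.001], [0.872, 0.489, -0.0], [-0.001, 0.0, -1.0]]
ft_force: [-4.8, 3.1, 11.2]
grip_width: -0.0002
gripper_force: 5.2
```

Run:
```python
from h import *
np.set_printoptions(precision=4,suppress=True)
s=env.observe(); print(s["position"],s["ft_force"])
im=imaging.get_image("side"); P=cloud(im); px=im["pixels"].astype(int); u,v=(312,175)
m=(P[...,2]>.07)&(P[...,2]<.13)&(np.linalg.norm(P[...,:2]-[.5303,-.2075],axis=-1)<.022)&(px[...,0]-px[...,2]>60); print("cap",m.sum(),np.percentile(P[m],[10,50,90],axis=0) if m.any() else "")
m=(P[...,2]>.05)&(P[...,2]<.075)&(np.abs(P[...,0]-.458)<.03)&(np.abs(P[...,1]+.051)<.03)&(px.min(2)>140); print("mass",m.sum(),cv2.minEnclosingCircle(np.float32(P[m][:,:2])))
cv2.imwrite("pics/s7.png",cv2.resize(im["pixels"][v-45:v+75,u-60:u+90,::-1],None,fx=5,fy=5,interpolation=cv2.INTER_CUBIC))
```

```text
[ 0.5308 -0.2082  0.0854] [-4.8065  3.0802 11.2336]
cap 69 [[ 0.5151 -0.2086  0.0805]
 [ 0.528  -0.1979  0.084 ]
 [ 0.5435 -0.1914  0.0871]]
mass 161 ((0.45740175247192383, -0.051211196929216385), 0.020347800105810165)
```

View pics/s7.png

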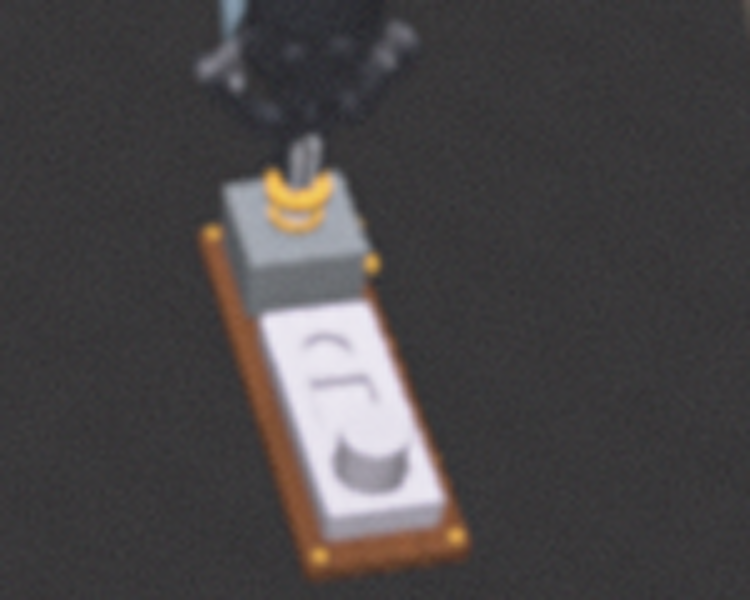

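The fingers press the cap at crop (298,190), about 0.085 high, so travel is about 33 mm at 11 N, matching the third click. The mass is still seated at (370,460). Handing in.

```bash
python3 -c "
from rig import job
print(job.close_job())"
```

```text
the job is handed in; nothing more can be done
None
```

The steel mass is home and released in its round seat, and I handed the job in with the fingers holding the plunger about 33 mm down at about 11 N, its third click; the hand-in returned no verdict.

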